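Pack the bottle and cup into the lunch crate

TASK

Finish packing the blue crate beside the sink: first stand the lying glass bottle up on the slab and let go of it, then take it again and pack it upright into the space left in the crate, with the steel cup packed mouth up beside it. Both must stand flat on the crate's floor, with the three tins still flat in the crate. Do not bang, drop or topple the glass bottle, and leave the saucer, the wooden spoon and the blue mug where they are.

Things in the scene. Friction and masses are not known exactly. Their poses are not given: they have to be found in the camera images.
- slab: the concrete slab beside the sink, the work surface, top at world height 0; it does not move
- crates: stack of two small slotted plastic crates, yellow below, blue nested on top; weighed down, it does not move. Outside 150 x 216 mm (own x by y) plus a rim lip standing out 4 mm; blue rim 128 mm above the slab. Origin on the slab under its middle, z up. In the blue crate the lunch tin fills the -y end and the other two tins stand in a row along the -x wall
- crate_floor (a point): middle of the blue crate's inside floor, 67 mm above the slab, axes as the crates'. Inside 140 mm along x, 206 mm along y; upright 5 mm walls whose top is 61 mm above this floor. A free strip about 75 mm wide (x) and 141 mm long (y) is left along the +x wall, from the lunch tin to the +y wall, for the bottle and the cup side by side
- lunch_tin: flat aluminium lunch tin with rounded edges, 132 x 62 x 51 mm high (own x by y by z), already in the blue crate, loose, 0.25 kg; origin at the middle of its underside, z up
- fish_tin: round tin with a red band, 62 mm in diameter, 56 mm high, already in the blue crate, loose, 0.22 kg; origin at the middle of its underside, z up
- tea_tin: square green tin, 62 x 62 mm, 46 mm high with a low round brass lid to 54 mm, already in the blue crate, loose, 0.16 kg; origin at the middle of its underside, z up
- bottle: closed square amber glass bottle, 150 mm long, 0.3 to 0.55 kg, lying on a flat side at the start. Own x runs along its axis from base to cap (up when it stands). Origin at the middle of the base, on the axis (30 mm above the slab while it lies). Body 60 x 60 mm square (sides along own y and z) up to 98 mm from the base; centre of mass about 54 mm from the base
- bottle_cap (a point): middle of the top of the bottle's red twist cap, on the axis 150 mm from the base. The round cap, 34 mm in diameter, reaches from 124 to 150 mm from the base; below it a round neck 28 mm in diameter down to 114 mm, then a round shoulder that widens to the square body at 98 mm
- cup: stainless steel cup, open at the top, no handle, standing mouth up on the slab at the start; 95 mm high, outside diameter 54 mm at the foot growing evenly to 66 mm at the rim, about 0.14 kg; origin at the middle of its underside, z up
- cup_rim (a point): middle of the cup's mouth, 95 mm above its underside
- saucer: white ceramic saucer, 136 mm in diameter, 18 mm high; bystander; origin at the middle of its underside
- spoon: wooden spoon 250 mm long lying on the slab; bystander; own x along its length
- mug: blue ceramic mug, 80 mm in diameter, 85 mm high, handle at its own +y; bystander; origin at the middle of its underside
There are look-alikes about, which are no part of the job. What is shaped like the cup but orange is not meant.

How it is judged:
On the way:
1. the bottle stands upright on the slab, let go and at rest (angle between bottle's own x axis and vertical below 0.08 rad and height (world z) of bottle below 0.006 m and contact force between the fingers and bottle below 0.05 N and linear speed of bottle below 0.03 m/s), for 0.2 s.
At the end, for the whole second after the job is handed in: the bottle (cap up) and the cup (mouth up) both stand inside the blue crate, upright within 0.08 rad, their undersides within 6 mm of its floor, let go and at rest; the three tins are still in the crate, upright within 0.08 rad and within 6 mm of its floor (angle between bottle's own x axis and vertical below 0.08 rad and z of bottle in the frame of crate_floor between -0.006 and 0.006 m and x of bottle in the frame of crate_floor between -0.045 and 0.045 m and y of bottle in the frame of crate_floor between -0.08 and 0.08 m and linear speed of each of bottle, cup below 0.02 m/s and angle between each of cup, lunch_tin, fish_tin, tea_tin's own z axis and vertical below 0.08 rad and z of cup in the frame of crate_floor between -0.006 and 0.006 m and x of cup in the frame of crate_floor between -0.05 and 0.05 m and y of cup in the frame of crate_floor between -0.085 and 0.085 m and z of lunch_tin in the frame of crate_floor between -0.006 and 0.006 m and z of fish_tin in the frame of crate_floor between -0.006 and 0.006 m and z of tea_tin in the frame of crate_floor between -0.006 and 0.006 m); the robot touches nothing.
It fails at once if the glass bottle is banged against the slab or the crates (over 100 N) (contact force between bottle and slab above 100 N or contact force between bottle and crates above 100 N).
It fails at once if the glass bottle is dropped or let topple (moves faster than 0.45 m/s with the fingers off it) (linear speed of bottle above 0.45 m/s and contact force between the fingers and bottle below 0.05 N).
It fails at once if the saucer, the spoon or the mug is moved more than 25 mm (distance of any of saucer, spoon, mug from where it was at the start of the episode above 0.025 m).
It also fails if it takes over 64 s, if anything falls off the work surface, if the arm or the gripper's body presses on something with over 40 N, if the wrist force passes 120 N, or if a joint passes its speed limit or range.

ROBOT

A 7-joint arm with a two-finger parallel gripper is mounted at the origin on the work surface. World frame = base frame: x ahead of the robot, y to its left, z up, the work surface at z = 0. Lengths are in m, angles in rad, forces in N, time in s.
With the tool pointing down it reaches from about 0.425 to 0.875 m from the base axis. Payload 4.7 kg.
Tool frame: the origin (TCP) lies midway between the tips of the shut fingers; the grasp point (between the pads) lies 19 mm behind it; z points along the fingers, y is the line along which they close (so a half turn about z gives the same grasp; the last joint's range is limited). The gripper opens to 87 mm and grips with 3 to 60 N. Pads are 19 mm wide; open, the fingers measure 117 mm over their backs; the gripper's body (75 mm by 190 mm) begins 51 mm behind the grasp point.
Start: joints at [1.145, 0.321, -0.07, 1.45, 0.023, 1.371, -0.057], TCP at [0.277, -0.588, 0.223] pointing down, gripper open.
Joint ranges: [-2.86, 2.86], [-0.3, 2.09], [-1.38, 1.24], [0.06, 2.45], [-1.56, 4.7], [0.09, 2.05], [-2.69, 2.69]. Speed limits (rad/s): [2.57, 2.57, 3.14, 3.14, 3.14, 3.14, 3.14].

INTERFACE

Orientations are given as a rotation vector (axis times angle).
In Python, from bench import ctrl gives the robot as it stands. The module is installed in compiled form; this text tells all that it offers.
- The arm moves only by the tool carry_out, never from a script. Its argument "steps" is a list of rows, each a list of 7 numbers: the turn, a rotation vector about the world's x, y, z in degrees, then the shift along the world's x, y, z in cm, then the opening, from 0 (shut) to 1 (fully open). A call has 1 to 12 rows; each row is the pose to reach, as a shift and turn from the pose commanded when the call began; what a row does not reach only later rows make up. A row lasts 1/10 s, in which the tool goes at most 50 mm and 8.59 degrees, less where a joint would pass 70% of its speed; a pose out of reach is approached as far as the arm can. A call with a gripper value outside its range is refused whole. The fingers move at their own pace and stop on an object; "squeeze" is the grip in N (left out, the last holds). Time passes only in rows, so rows that repeat a pose let the fingers close. It gives the time, the measured TCP pose, the force, the opening and the grip force at its end, in the units of the state.
- ctrl.get_state(): the state, without advancing time (a new reading comes with each control period).
- ctrl.get_image(name): name is "scene" or "side" or "wrist"; returns a dict with "pixels" (420x560x3 uint8, red, green, blue), "camera_matrix" (3x3 intrinsics, pixels), "cam_to_world" (4x4, takes a point from camera to world coordinates); the wrist camera has in their place "T_tool_cam" (4x4, takes a point from camera to tool coordinates, whose origin is the TCP and whose axes are the flange's). Camera axes: x right, y down, z forward; pixel columns grow to the right and rows downward; lengths in m; the calibration is good to about 2 mm. A picture is of the moment at which its call begins: read the wrist's pose just before it. There is no depth.
- ctrl.close_job(): hands the job in; it is judged then, once.
The state is a dict: "time": time; "joint_positions": joint angles; "qd": joint speeds; "joint_torque": joint torques, N m; "position": TCP position; "tool_rot": TCP orientation; "ft_force": force on the tool from outside, world axes, zero at the start; "torque": the same for the moment, N m; "grip_width": opening from 0.0 (shut) to 1.0 (fully open); "grip_force": force on a finger pad.
Only numpy, scipy, OpenCV 4.12 (cv2) and the standard library are available. Lean on these libraries where they do the work, as an engineer would, in place of code of your own. Each camera call takes 0.05 s, during which the arm holds its last target. There are 200 camera calls.

## Working session

There is one attempt and no reset: what is moved stays moved. The work goes in short steps, Python scripts to look and compute and a tool call to move; the robot and the scene stay as the last step left them, time stands still between calls to the robot, and variables do not carry over. Pictures are saved under pics/ and viewed, at most 14 in all, crops included, and the job is handed in when it is done.

Besides the shell and the picture viewer there is one more tool, called after "Call:" as name([rows], argument=value, ...), one row to a line, values as JSON. carry_out: Moves the arm, as the interface text tells. Its arguments: {"type":"object","properties":{"steps":{"type":"array","items":{"type":"array","items":{"type":"number"}}},"squeeze":{"type":"number"}},"required":["steps"]}

```bash
mkdir -p pics; cat > h.py <<'E'
import numpy as np, cv2, pickle
from bench import ctrl
from scipy.spatial.transform import Rotation as R
def grab(n):
    s=ctrl.get_state(); im=ctrl.get_image(n); K=np.array(im["camera_matrix"])
    if n=="wrist":
        T=np.eye(4);T[:3,:3]=R.from_rotvec(s["tool_rot"]).as_matrix();T[:3,3]=s["position"]
        T=T@np.array(im["T_tool_cam"])
    else: T=np.array(im["cam_to_world"])
    return cv2.cvtColor(im["pixels"],cv2.COLOR_RGB2BGR),K,T
def ray(K,T,p):
    d=T[:3,:3]@np.linalg.inv(K)@np.array([p[0],p[1],1.]);return T[:3,3],d/np.linalg.norm(d)
def plane(K,T,p,z):
    o,d=ray(K,T,p);return o+d*(z-o[2])/d[2]
def proj(K,T,P):
    q=np.linalg.inv(T)@np.append(P,1);q=K@q[:3];return q[:2]/q[2]
def tri(vs):
    A=0;b=0
    for K,T,p in vs:
        o,d=ray(K,T,p);M=np.eye(3)-np.outer(d,d);A=A+M;b=b+M@o
    return np.linalg.solve(A,b)
E
python3 - <<'E'
from h import *
d={}
for n in("scene","side","wrist"):
    d[n]=grab(n); print(n,d[n][2][:3].round(3).tolist(),d[n][1].round(0).tolist())
pickle.dump(d,open("v0.pkl","wb"))
cv2.imwrite("pics/a.png",d["scene"][0]);cv2.imwrite("pics/b.png",d["side"][0])
s=ctrl.get_state();print(s["time"],s["position"],s["tool_rot"],s["grip_width"])
E
```

```text
scene [[0.65, 0.44, -0.62, 1.358], [0.76, -0.37, 0.534, -0.628], [0.005, -0.818, -0.575, 0.813]] [[546.0, 0.0, 281.0], [0.0, 546.0, 215.0], [0.0, 0.0, 1.0]]
side [[-0.67, -0.422, 0.611, -0.181], [-0.742, 0.384, -0.549, 0.736], [-0.003, -0.821, -0.57, 0.79]] [[448.0, 0.0, 274.0], [0.0, 448.0, 211.0], [0.0, 0.0, 1.0]]
wrist [[0.425, -0.872, -0.245, 0.343], [-0.905, -0.409, -0.114, -0.556], [-0.001, 0.27, -0.963, 0.384]] [[370.0, 0.0, 277.0], [0.0, 370.0, 209.0], [0.0, 0.0, 1.0]]
0.15 [ 0.27655508 -0.5877839   0.22174476] [-3.06461367e+00 -6.85054536e-01  5.60998903e-04] 1.0043712743216315
```

View pics/a.png

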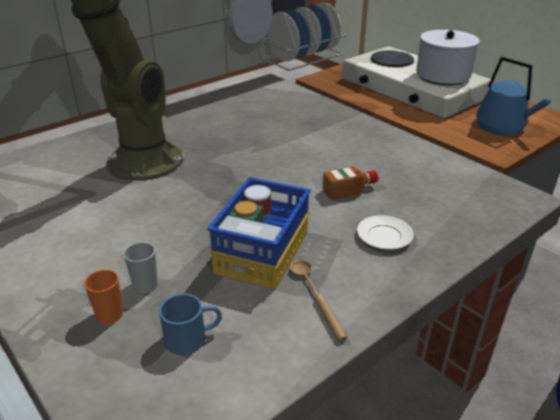

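View pics/b.png

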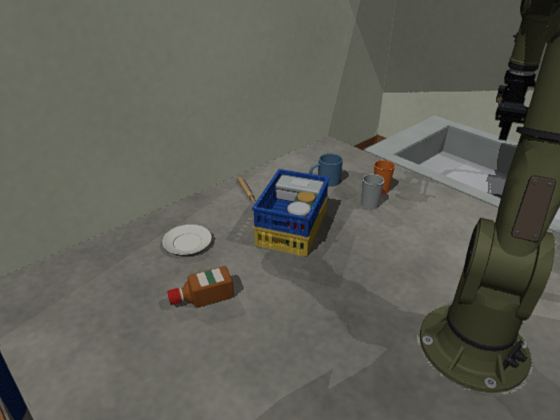

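Scene view: candidates for the cup are the grey steel cup at (142,268), the orange look-alike at (105,297) and the blue mug at (183,323). I choose the grey one. The amber bottle is at (345,183) with its red cap at (372,177); the only other red thing is the fish tin's band at (262,203), inside the crate at (262,230). In the side view the cup is at (372,191), the orange one at (384,177), and the bottle at (210,288) with its cap at (176,296).

```bash
cat > m.py <<'E'
from h import *
d=pickle.load(open("v0.pkl","rb"))
def crop(n,x,y,w,h):
    c=d[n][0][y:y+h,x:x+w];return cv2.resize(c,(400,300),interpolation=cv2.INTER_CUBIC)
cv2.imwrite("pics/c.png",np.vstack([np.hstack([crop("scene",195,165,133,100),crop("side",230,160,120,90)]),
 np.hstack([crop("scene",80,230,100,75),crop("side",150,255,100,75)])]))
for n in("scene","side"):
    im,K,T=d[n];hsv=cv2.cvtColor(im,cv2.COLOR_BGR2HSV);H,S,V=cv2.split(hsv)
    x0,y0,x1,y1=(310,155,390,210) if n=="scene" else (155,255,245,315)
    for nm,m in(("red",((H<4)|(H>172))&(S>150)),("amber",(H>=5)&(H<20)&(S>120))):
        mm=np.zeros_like(H);mm[y0:y1,x0:x1]=(m[y0:y1,x0:x1]*255)
        cs=cv2.findContours(mm,0,2)[0]
        c=np.vstack([k for k in cs if cv2.contourArea(k)>12]);hu=cv2.convexHull(c)
        M=cv2.moments(hu);print(n,nm,[M["m10"]/M["m00"],M["m01"]/M["m00"]],cv2.approxPolyDP(hu,1.2,True)[:,0].tolist())
E
python3 m.py
```

```text
scene red [372.95522388059703, 176.07960199004972] [[375, 171], [377, 178], [375, 181], [371, 182], [369, 172]]
scene amber [343.9991905455722, 182.23215152986887] [[365, 174], [366, 182], [359, 193], [331, 198], [324, 189], [325, 172], [354, 167]]
side red [174.0419426048565, 295.9139072847682] [[177, 288], [180, 302], [170, 303], [168, 291]]
side amber [208.05977472956394, 286.82535965205756] [[232, 280], [233, 295], [231, 297], [199, 306], [195, 306], [184, 299], [182, 288], [189, 275], [224, 266]]
```

View pics/c.png

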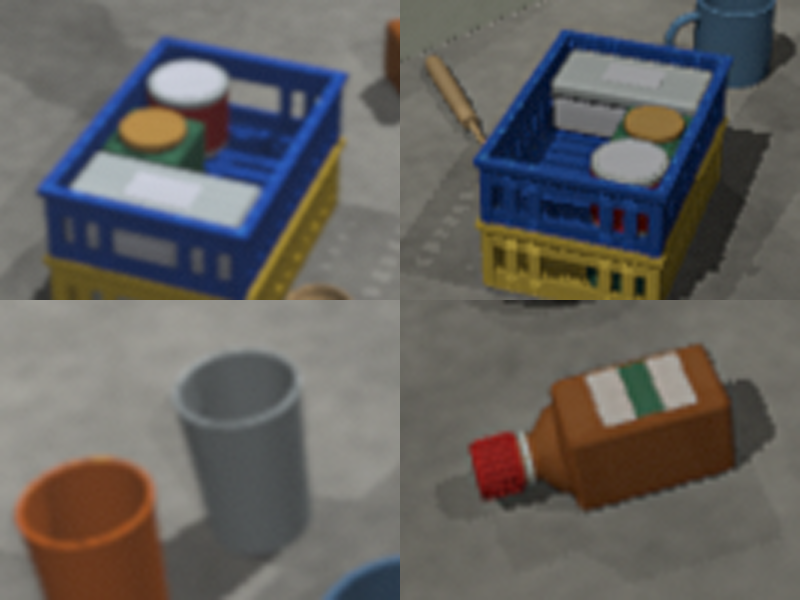

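The crops confirm the choice. The cup is the grey, open one, with its rim centred at scene (139.7,252.2). The bottle lies with its label up and its far top edge running side (225.5,266.3)-(188,275). The blue rim corners are clear in both views, and the free strip is on the right in the scene view.

```bash
cat > m2.py <<'E'
from h import *
d=pickle.load(open("v0.pkl","rb"))
s=d["scene"][1:];t=d["side"][1:]
def T2(a,b): 
    P=tri([(*s,a),(*t,b)]);return P
cs=[T2((208.3,228.2),(329,178)),T2((276.5,244.1),(280.1,169.6)),T2((310.7,189.9),(253.4,208)),T2((249.9,177.6),(308.9,214))]
for c in cs: print("rim",c.round(4))
c=np.mean(cs,0);ux=(cs[1]+cs[2]-cs[0]-cs[3])[:2];uy=(cs[2]+cs[3]-cs[0]-cs[1])[:2]
print("mid",c,"len",np.linalg.norm(ux)/2,np.linalg.norm(uy)/2,"yaw",np.degrees(np.arctan2(ux[1],ux[0])),np.degrees(np.arctan2(uy[1],uy[0]))-90)
print("cap",T2((373.2,176.5),(174.5,296)))
e=[plane(*t,p,.06) for p in((225.5,266.3),(188,275))];print("edge",e,np.linalg.norm(e[1]-e[0]))
print("body scene corners z.06",[plane(*s,p,.06).round(3) for p in((325,172),(354,167))])
# cup rim: hull of grey is hard; rim centre by hand in scene, side rim
print("cup rim scene on z=.095",plane(*s,(139.7,252.2),.095))
im=d["side"][0][165:215,345:405]
cv2.imwrite("pics/d.png",cv2.resize(im,(720,600),interpolation=cv2.INTER_CUBIC))
E
python3 m2.py
```

```text
rim [ 0.5524 -0.1376  0.1232]
rim [ 0.6863 -0.064   0.1235]
rim [0.5824 0.1282 0.1246]
rim [0.4565 0.0473 0.1319]
mid [ 0.5694086  -0.0065423   0.12579496] len 0.15114993634024773 0.2133430543180784 yaw 30.72919378007425 27.923942489347937
cap [0.53676761 0.41208303 0.02897982]
edge [array([0.506725  , 0.27804171, 0.06      ]), array([0.54196513, 0.36256527, 0.06      ])] 0.09157563954694756
body scene corners z.06 [array([0.471, 0.293, 0.06 ]), array([0.503, 0.373, 0.06 ])]
cup rim scene on z=.095 [ 0.49801151 -0.27346383  0.095     ]
```

View pics/d.png

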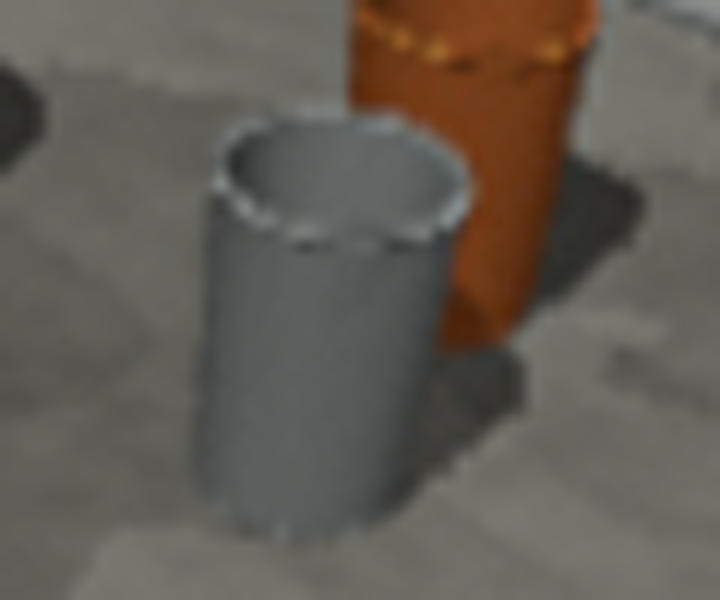

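Side view: the grey cup's rim is centred at about (373.6,179.7), well clear of the orange one. Now I move, looking with the wrist camera over the cup and crate on the way.

Call:
carry_out([
  [0,0,8,4,8,5,1],
  [0,0,16,8,16,10,1],
  [0,0,24,12,24,12,1],
  [0,0,32,16,32,14,1],
  [0,0,40,20,38,16,1],
  [0,0,43,22,42,18,1],
  [0,0,43,22,45,18,1],
  [0,0,43,22,47,18,1],
  [0,0,43,22,47,18,1],
  [0,0,43,22,47,18,1],
])

```text
time: 1.15
position: [0.478, -0.1626, 0.3896]
tool_rot: [2.601, 1.761, -0.0]
ft_force: [1.0, -0.4, -0.6]
grip_width: 1.001
grip_force: 0.0
```

```bash
python3 - <<'E'
from h import *
d=pickle.load(open("v0.pkl","rb"));s=ctrl.get_state();print(s["time"],s["position"].round(3),R.from_rotvec(s["tool_rot"]).as_matrix().round(3).tolist(),s["joint_positions"].round(2))
w=grab("wrist");pickle.dump(w,open("w1.pkl","wb"));cv2.imwrite("pics/w1.png",w[0])
print("cup",tri([(*d["scene"][1:],(139.7,252.2)),(*d["side"][1:],(373.6,179.7))]))
E
```

```text
1.15 [ 0.478 -0.163  0.39 ] [[0.371, 0.928, 0.0], [0.928, -0.371, -0.001], [-0.0, 0.0, -1.0]] [ 0.77  0.   -0.49  1.49  0.    1.65 -0.1 ]
cup [ 0.49029627 -0.27205193  0.09027908]
```

View pics/w1.png

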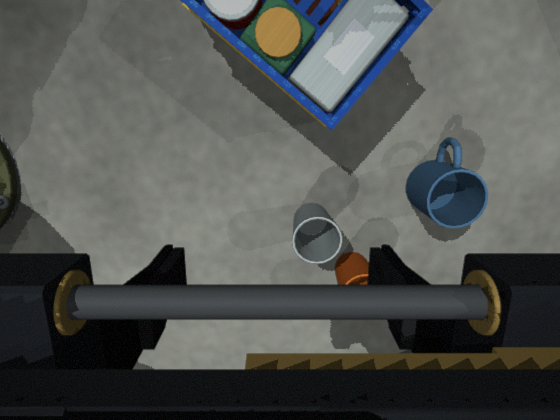

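Wrist view: steel cup rim centred at about (317,240), orange cup partly hidden behind a finger at (352,268), mug at (447,190), crate corner at (331,127). Next I look over the crate, then the bottle.

Call:
carry_out([
  [0,0,0,3,4,0,1],
  [0,0,0,3,6,0,1],
  [0,0,0,3,6,0,1],
  [0,0,0,3,6,0,1],
  [0,0,0,3,6,0,1],
])

```text
time: 1.7
position: [0.5073, -0.1066, 0.3889]
tool_rot: [2.604, 1.757, -0.001]
ft_force: [0.6, -1.0, -0.6]
grip_width: 1.001
grip_force: 0.0
```

```bash
python3 - <<'E'
from h import *
w=grab("wrist");pickle.dump(w,open("w2.pkl","wb"));s=ctrl.get_state();print(s["time"],s["position"].round(3),np.abs(s["qd"]).max())
E
```

```text
1.75 [ 0.507 -0.107  0.389] 0.0037977026532630695
```

Call:
carry_out([
  [0,0,0,-2,5,0,1],
  [0,0,0,-4,10,0,1],
  [0,0,0,-5,14,0,1],
  [0,0,0,-6,18,0,1],
  [0,0,0,-7,22,0,1],
  [0,0,0,-7,26,0,1],
  [0,0,0,-7,28,0,1],
  [0,0,0,-7,28,0,1],
  [0,0,0,-7,28,0,1],
  [0,0,0,-7,28,0,1],
])

```text
time: 2.75
position: [0.4384, 0.1732, 0.389]
tool_rot: [2.604, 1.756, -0.001]
ft_force: [0.4, 0.3, 0.8]
grip_width: 1.003
grip_force: 0.0
```

```bash
python3 - <<'E'
from h import *
w=grab("wrist");pickle.dump(w,open("w3.pkl","wb"));s=ctrl.get_state();print(s["time"],s["position"].round(3),s["joint_positions"].round(2),np.abs(s["qd"]).max())
w2=pickle.load(open("w2.pkl","rb"))
cv2.imwrite("pics/w23.png",np.vstack([w2[0][:290],w[0][:300]]))
E
```

```text
2.8 [0.438 0.173 0.389] [ 0.5  -0.09 -0.85  1.55 -0.07  1.65 -0.74] 0.005299130708137462
```

View pics/w23.png

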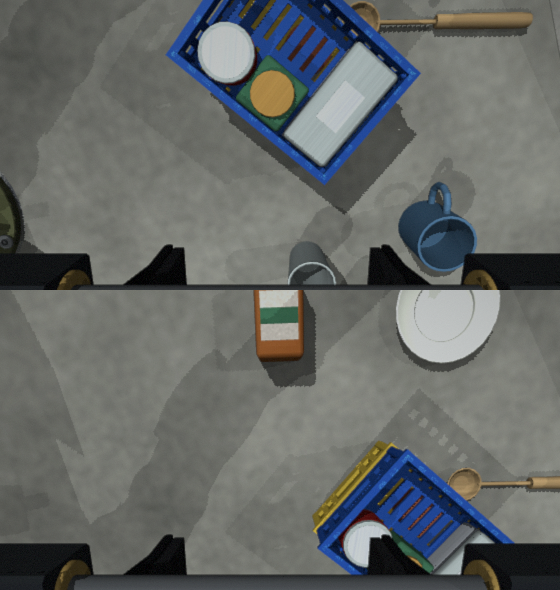

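The upper half shows the crate corners at (168,54), (324,182) and (420,72), with the free strip along the upper right. The lower half shows the bottle base at (280,65) in its own image; the cap is outside the view, so I shift to see the whole bottle.

Call:
carry_out([
  [0,0,0,2,4.5,0,1],
  [0,0,0,4,9,0,1],
  [0,0,0,4,10,0,1],
  [0,0,0,4,10,0,1],
  [0,0,0,4,10,0,1],
])

```text
time: 3.3
position: [0.4779, 0.274, 0.3892]
tool_rot: [2.602, 1.759, -0.001]
ft_force: [-0.1, -1.0, -0.4]
grip_width: 1.003
grip_force: 0.0
```

```bash
cat > m3.py <<'E'
from h import *
w=grab("wrist");pickle.dump(w,open("w4.pkl","wb"));s=ctrl.get_state();print(s["time"],s["position"].round(3))
d=pickle.load(open("v0.pkl","rb"));w1=pickle.load(open("w1.pkl","rb"));w2=pickle.load(open("w2.pkl","rb"))
L,B,Rr=[plane(*w2[1:],p,.128) for p in((168,54),(324,182),(420,72))]
print("crate L,B,R",L.round(4),B.round(4),Rr.round(4),"len",np.linalg.norm(L-B),np.linalg.norm(Rr-B),"mid",((L+Rr)/2).round(4))
print("yaw y",np.degrees(np.arctan2(*(L-B)[1::-1]))-90,"x",np.degrees(np.arctan2(*(Rr-B)[1::-1])))
C=[tri([(*w2[1:],p),(*d["scene"][1:],a),(*d["side"][1:],b)]) for p,a,b in(((168,54),(249.9,177.6),(308.9,214)),((324,182),(208.3,228.2),(329,178)),((420,72),(276.5,244.1),(280.1,169.6)))]
print("tri",np.round(C,4).tolist())
print("cup",plane(*w1[1:],(317,240),.095),tri([(*w1[1:],(317,240)),(*d["scene"][1:],(139.7,252.2)),(*d["side"][1:],(373.6,179.7))]))
H,S,V=cv2.split(cv2.cvtColor(w[0],cv2.COLOR_BGR2HSV))
for nm,m in(("red",((H<4)|(H>172))&(S>150)),("amber",(H>=5)&(H<20)&(S>120))):
    m=m.astype(np.uint8);m[250:]=0;m[:,400:]=0;cs=cv2.findContours(m,0,2)[0];c=np.vstack([k for k in cs if cv2.contourArea(k)>12]);hu=cv2.convexHull(c)
    M=cv2.moments(hu);p=[M["m10"]/M["m00"],M["m01"]/M["m00"]];print(nm,p,cv2.approxPolyDP(hu,1.5,True)[:,0].tolist())
    if nm=="red":print("cap",plane(*w[1:],p,.03),tri([(*w[1:],p),(*d["scene"][1:],(373.2,176.5)),(*d["side"][1:],(174.5,296))]))
cv2.imwrite("pics/w4.png",cv2.resize(w[0][0:240,180:380],(500,600)))
E
python3 m3.py
```

```text
3.35 [0.478 0.274 0.39 ]
crate L,B,R [0.447  0.0535 0.128 ] [ 0.5531 -0.1387  0.128 ] [ 0.6901 -0.0642  0.128 ] len 0.21957409652689855 0.1559455313917793 mid [ 0.5686 -0.0053  0.128 ]
yaw y 28.90411931985183 x 28.54775722265737
tri [[0.4517, 0.0508, 0.1327], [0.5532, -0.1387, 0.1234], [0.6888, -0.0649, 0.1242]]
cup [ 0.49070407 -0.27218601  0.095     ] [ 0.49064435 -0.2728508   0.09050145]
red [277.5390981735159, 44.83133561643836] [[290, 36], [290, 56], [266, 56], [264, 47], [266, 35], [283, 33]]
cap [0.5342469  0.41164393 0.03      ] [0.53566003 0.41221132 0.02902362]
amber [279.3783945091017, 108.72178880504752] [[288, 61], [301, 79], [302, 150], [297, 153], [261, 153], [258, 140], [256, 81], [269, 61]]
```

View pics/w4.png

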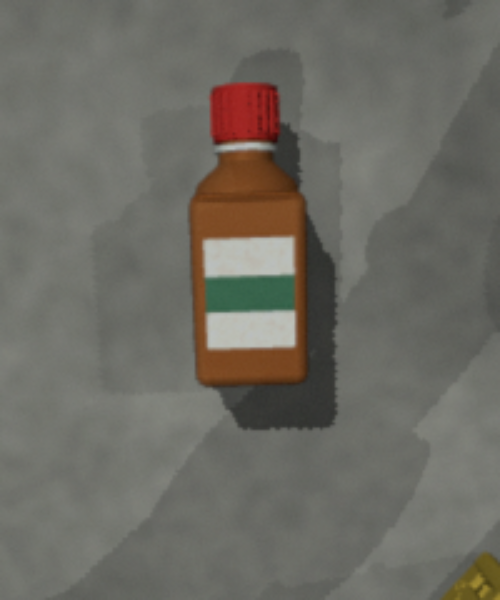

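The bottle is fully seen: cap at wrist pixel (277.5,44.8), top-face shoulder corners (256,80) and (301.6,79), base edge at row 153 from 258.5 to 302.4.

```bash
python3 - <<'E'
from h import *
w=pickle.load(open("w4.pkl","rb"))
P=[plane(*w[1:],p,z)[:2] for p,z in(((280.4,153),.06),((278.8,79.5),.06),((277.5,44.8),.03))]
for p in P: print(p.round(4))
a=P[2]-P[0];u=a/np.linalg.norm(a);print("len",np.linalg.norm(P[1]-P[0]),np.linalg.norm(a),"az",np.degrees(np.arctan2(u[1],u[0])))
b=P[2]-.137*u;g=b+.066*u
al=np.radians(25);u3=np.array([*u,0]);t=-np.array([0,0,1])*np.cos(al)-u3*np.sin(al)
G=np.array([*g,.036]);tcp=G+.019*t
s=ctrl.get_state();p0=s["position"];R0=R.from_rotvec(s["tool_rot"])
y=R0.as_matrix()[:,1];yaw=np.degrees(np.arctan2(u[1],u[0]))-90-np.degrees(np.arctan2(y[1],y[0]))
print("base",b,"tcp",tcp,"yaw err",yaw,"shift cm",(tcp-p0)*100,"tilt vec",np.degrees((R.from_rotvec(al*np.cross([0,0,1],u3))*R.from_euler('z',yaw,degrees=True)).as_rotvec()), "back 8cm",(-t*8).round(1))
E
```

```text
[0.4868 0.2837]
[0.519  0.3698]
[0.5342 0.4117]
len 0.09197963582391594 0.13650395449212133 az 69.6757724685859
base [0.48662926 0.28322716] tcp [0.50676419 0.33758831 0.01878015] yaw err 1.6083830517044646 shift cm [  2.87503673   6.39266045 -37.07828223] tilt vec [-23.32012738   9.01177997   1.58278326] back 8cm [1.2 3.2 7.3]
```

Call:
carry_out([
  [-8,3,0.5,1,2,-4.5,1],
  [-16,6,1,2,4,-9,1],
  [-23.3,9,1.6,3,6,-13,1],
  [-23.3,9,1.6,4.1,8,-17.5,1],
  [-23.3,9,1.6,4.1,9.6,-22,1],
  [-23.3,9,1.6,4.1,9.6,-26,1],
  [-23.3,9,1.6,4.1,9.6,-29.8,1],
  [-23.3,9,1.6,4.1,9.6,-29.8,1],
  [-23.3,9,1.6,4.1,9.6,-29.8,1],
])

```text
time: 4.25
position: [0.52, 0.3697, 0.093]
tool_rot: [2.336, 1.626, -0.517]
ft_force: [0.6, 1.2, 0.9]
grip_width: 0.998
grip_force: 0.0
```

```bash
cat > st.py <<'E'
from h import *
s=ctrl.get_state();M=R.from_rotvec(s["tool_rot"]).as_matrix()
print(s["time"],"pos",s["position"].round(4),"x",M[:,0].round(3),"y",M[:,1].round(3),"t",M[:,2].round(3),"q",s["joint_positions"].round(2),"f",s["ft_force"].round(1))
E
python3 st.py
```

```text
4.25 pos [0.52   0.3697 0.093 ] x [ 0.315  0.85  -0.423] y [ 0.938 -0.347  0.001] t [-0.146 -0.397 -0.906] q [-0.27  0.84 -0.85  1.24  0.67  1.75 -1.45] f [0.6 1.2 0.9]
```

Call:
carry_out([
  [0,0,0,-0.4,-1,-2.5,1],
  [0,0,0,-0.8,-2,-5,1],
  [0,0,0,-1.3,-3.2,-7.4,1],
  [0,0,0,-1.3,-3.2,-7.4,1],
  [0,0,0,-1.3,-3.2,-7.4,0.75],
  [0,0,0,-1.3,-3.2,-7.4,0.6],
  [0,0,0,-1.3,-3.2,-7.4,0.5],
  [0,0,0,-1.3,-3.2,-7.4,0.5],
  [0,0,0,-1.3,-3.2,-7.4,0.5],
], squeeze=40)

```text
time: 5.15
position: [0.5072, 0.34, 0.0183]
tool_rot: [2.335, 1.629, -0.513]
ft_force: [2.9, 0.4, 3.9]
grip_width: 0.688
grip_force: 40.0
```

```bash
python3 st.py
```

```text
5.15 pos [0.5072 0.34   0.0183] x [ 0.314  0.851 -0.42 ] y [ 0.939 -0.345  0.002] t [-0.144 -0.395 -0.907] q [-0.22  0.86 -0.84  1.38  0.7   1.61 -1.49] f [2.9 0.4 3.9]
```

Call:
carry_out([
  [0,0,0,0,0,1,0.5],
  [0,0,0,0,0,3.5,0.5],
  [0,0,0,0,0,6.5,0.5],
  [5.6,-2.1,0,0,0,9,0.5],
  [11.3,-4.1,0,0,0,11,0.5],
  [16.9,-6.2,0,0,-1,12,0.5],
  [22.5,-8.3,0,0,-2,12,0.5],
  [28.2,-10.4,0,0,-2,12,0.5],
  [33.8,-12.4,0,0,-2,12,0.5],
  [39.4,-14.5,0,0,-2,12,0.5],
  [45.1,-16.6,0,0,-2,12,0.5],
  [50.7,-18.6,0,0,-2,12,0.5],
], squeeze=45)

```text
time: 6.35
position: [0.5036, 0.3187, 0.1357]
tool_rot: [-2.286, -1.597, -0.59]
ft_force: [-2.2, 1.6, -4.8]
grip_width: 0.687
grip_force: 45.0
```

```bash
python3 st.py; cat > up.py <<'E'
from h import *
import sys
# rows of turn for: remaining tilt + yaw so that bottle stands with tool azimuth phi
phi=np.radians(float(sys.argv[1]));al=np.radians(25)
y=np.array([np.sin(phi),-np.cos(phi),0]);t=np.array([np.cos(phi)*np.cos(al),np.sin(phi)*np.cos(al),-np.sin(al)])
Rt=R.from_matrix(np.c_[np.cross(y,t),y,t]);R0=R.from_rotvec(ctrl.get_state()["tool_rot"])
v=np.degrees((Rt*R0.inv()).as_rotvec());print("turn",v.round(2),np.linalg.norm(v))
E
python3 up.py 35
```

```text
6.35 pos [0.5036 0.3187 0.1357] x [0.301 0.82  0.486] y [ 0.939 -0.343 -0.003] t [ 0.164  0.457 -0.874] q [ 0.88  0.29 -1.37  2.01 -0.11  0.7  -0.72] f [-2.2  1.6 -4.8]
turn [ 28.82 -22.38 -33.83] 49.755284866324715
```

Call:
carry_out([
  [3.6,-2.8,-4.2,0,0,0,0.5],
  [7.2,-5.6,-8.5,0,0,0,0.5],
  [10.8,-8.4,-12.7,0,0,0,0.5],
  [14.4,-11.2,-16.9,0,0,0,0.5],
  [18,-14,-21.1,0,0,0,0.5],
  [21.6,-16.8,-25.4,0,0,0,0.5],
  [25.2,-19.6,-29.6,0,0,0,0.5],
  [28.8,-22.4,-33.8,0,0,0,0.5],
  [28.8,-22.4,-33.8,0,0,0,0.5],
  [28.8,-22.4,-33.8,0,0,0,0.5],
  [28.8,-22.4,-33.8,0,0,0,0.5],
])

```text
time: 7.45
position: [0.5209, 0.3121, 0.1882]
tool_rot: [-2.323, -1.175, -1.255]
ft_force: [-1.5, -0.4, -4.5]
grip_width: 0.683
grip_force: 45.0
```

```bash
python3 st.py; python3 up.py 35
```

```text
7.45 pos [0.5209 0.3121 0.1882] x [0.303 0.535 0.788] y [ 0.752 -0.643  0.147] t [ 0.586  0.548 -0.597] q [-0.07 -0.2  -0.33  2.38 -1.48  0.32  0.26] f [-1.5 -0.4 -4.5]
turn [ 14.43  -3.32 -13.49] 20.033596735149068
```

```bash
python3 - <<'E'
from h import *
d=pickle.load(open("v0.pkl","rb"));K,T=d["scene"][1:]
print("saucer",plane(K,T,(385,234),.012),"slab edge",plane(K,T,(500,252),0),plane(K,T,(550,205),0))
K,T=d["side"][1:];print(plane(K,T,(187,240),.012),"spoon",plane(K,T,(239,179),0))
E
```

```text
saucer [0.72001588 0.25680772 0.012     ] slab edge [0.93284436 0.42421018 0.        ] [0.91040497 0.70571082 0.        ]
[0.71196822 0.26144039 0.012     ] spoon [ 0.89211101 -0.0654094   0.        ]
```

Call:
carry_out([
  [0,0,0,1.5,2,0,0.5],
  [0,0,0,4,5,0,0.5],
  [2,-0.5,-2,6.5,8,-1,0.5],
  [5,-1,-5,9,11,-2,0.5],
  [8,-2,-8,9,11,-3,0.5],
  [11,-2.5,-11,9,11,-4,0.5],
  [14.4,-3.3,-13.5,9,11,-4,0.5],
  [14.4,-3.3,-13.5,9,11,-4,0.5],
  [14.4,-3.3,-13.5,9,11,-4,0.5],
  [14.4,-3.3,-13.5,9,11,-4,0.5],
  [14.4,-3.3,-13.5,9,11,-4,0.5],
])

```text
time: 8.55
position: [0.6131, 0.4105, 0.1841]
tool_rot: [-2.425, -0.925, -1.228]
ft_force: [-0.5, -0.4, -5.9]
grip_width: 0.689
grip_force: 45.0
```

```bash
python3 st.py; python3 up.py 35
```

```text
8.55 pos [0.6131 0.4105 0.1841] x [0.437 0.42  0.795] y [ 0.648 -0.76   0.046] t [ 0.623  0.496 -0.604] q [-1.11  0.07  0.54  2.16 -1.56  0.1   0.07] f [-0.5 -0.4 -5.9]
turn [ 9.55 -8.09 -5.17] 13.540220048788987
```

Call:
carry_out([
  [0,0,0,1.5,3,0,0.5],
  [1.2,-1,-0.6,3.5,6.5,0,0.5],
  [3,-2.5,-1.6,5,9.5,0,0.5],
  [5,-4,-2.6,5,11,0,0.5],
  [7,-6,-4,5,11,0,0.5],
  [9.5,-8.1,-5.2,5,11,0,0.5],
  [9.5,-8.1,-5.2,5,11,0,0.5],
  [9.5,-8.1,-5.2,5,11,0,0.5],
  [9.5,-8.1,-5.2,5,11,0,0.5],
])

```text
time: 9.45
position: [0.6687, 0.5333, 0.2405]
tool_rot: [-2.416, -0.744, -1.351]
ft_force: [0.2, 1.0, -5.1]
grip_width: 0.686
grip_force: 45.0
```

```bash
python3 st.py; python3 up.py 35
```

```text
9.45 pos [0.6687 0.5333 0.2405] x [0.432 0.301 0.85 ] y [ 0.557 -0.83   0.011] t [ 0.709  0.469 -0.526] q [-1.63  0.36  1.    1.92 -1.56  0.1  -0.29] f [ 0.2  1.  -5.1]
turn [ 4.34 -5.22  1.16] 6.887627088330407
```

Call:
carry_out([
  [0,0,0,-1,-2,-3,0.5],
  [0,0,0,-2,-4,-6,0.5],
  [0,0,0,-3,-5,-9,0.5],
  [0,0,0,-3,-5,-12,0.5],
  [0,0,0,-3,-5,-12,0.5],
  [0,0,0,-3,-5,-12,0.5],
])

```text
time: 10.05
position: [0.6429, 0.4959, 0.1661]
tool_rot: [-2.512, -0.761, -1.248]
ft_force: [-0.2, 0.0, -4.6]
grip_width: 0.686
grip_force: 45.0
```

```bash
python3 st.py; python3 up.py 30
```

```text
10.05 pos [0.6429 0.4959 0.1661] x [0.501 0.346 0.793] y [ 0.546 -0.837  0.021] t [ 0.671  0.423 -0.609] q [-1.58  0.36  0.95  2.01 -1.56  0.1  -0.29] f [-0.2  0.  -4.6]
turn [  7.54 -10.04  -2.98] 12.907452252921274
```

Call:
carry_out([
  [0,0,0,1.5,1,-1,0.5],
  [0,0,0,3,2.5,-2.5,0.5],
  [2,-3,-1,5,4,-4,0.5],
  [4,-6,-2,7,5,-6,0.5],
  [6,-8,-2.5,7,5,-8,0.5],
  [7.5,-10,-3,7,5,-9,0.5],
  [7.5,-10,-3,7,5,-9,0.5],
  [7.5,-10,-3,7,5,-9,0.5],
])

```text
time: 10.85
position: [0.7204, 0.6025, 0.1499]
tool_rot: [-2.523, -0.623, -1.396]
ft_force: [0.4, -0.6, -4.6]
grip_width: 0.688
grip_force: 45.0
```

```bash
python3 st.py; python3 up.py 30
```

```text
10.85 pos [0.7204 0.6025 0.1499] x [0.468 0.268 0.842] y [ 0.448 -0.893  0.035] t [ 0.762  0.361 -0.538] q [-1.58  0.75  0.98  1.72 -1.56  0.1  -0.64] f [ 0.4 -0.6 -4.6]
turn [ 5.37 -5.72  3.5 ] 8.590749830723313
```

```bash
cat > turn.py <<'E'
from h import *
import sys
# target: closing line perpendicular to azimuth phi, tool dir tilted al deg from down toward -u
phi,al=np.radians([float(sys.argv[1]),float(sys.argv[2])]);tgt=np.array(eval(sys.argv[3])) if len(sys.argv)>3 else None
u=np.array([np.cos(phi),np.sin(phi),0]);y=np.array([u[1],-u[0],0]);t=-np.array([0,0,1])*np.cos(al)-u*np.sin(al)
Rt=R.from_matrix(np.c_[np.cross(y,t),y,t]);s=ctrl.get_state();R0=R.from_rotvec(s["tool_rot"])
v=np.degrees((Rt*R0.inv()).as_rotvec());print("turn",v.round(1),"norm",np.linalg.norm(v).round(1))
if tgt is not None: print("shift",((tgt-s["position"])*100).round(2))
E
python3 turn.py 55 25 "[.54,.40,.12]"
```

```text
turn [-53.   63.9  21.8] norm 85.9
shift [-18.04 -20.25  -2.99]
```

Call:
carry_out([
  [-2.4,2.9,1,-1,-1,1,0.5],
  [-7.2,8.7,3,-3,-3,2,0.5],
  [-12,14.5,5,-5,-5,2,0.5],
  [-16.9,20.3,7,-7,-7.5,2,0.5],
  [-21.7,26.1,8.9,-9,-10,2,0.5],
  [-26.5,32,10.9,-11,-12,1,0.5],
  [-31.3,37.8,12.9,-13,-14,0,0.5],
  [-36.1,43.6,14.9,-14.5,-16,-1,0.5],
  [-41,49.4,16.8,-16,-18,-2,0.5],
  [-45.8,55.2,18.8,-17,-20,-3,0.5],
  [-50,60.3,20.6,-18,-20.2,-3,0.5],
  [-53,63.9,21.8,-18,-20.2,-3,0.5],
])

```text
time: 12.05
position: [0.5435, 0.3983, 0.122]
tool_rot: [2.562, 1.332, -0.561]
ft_force: [-0.6, 0.5, -4.6]
grip_width: 0.693
grip_force: 45.0
```

```bash
python3 st.py; python3 turn.py 55 25 "[.54,.40,.024]"
```

```text
12.05 pos [0.5435 0.3983 0.122 ] x [ 0.522  0.743 -0.419] y [ 0.819 -0.574  0.002] t [-0.239 -0.344 -0.908] q [-1.2   0.95  0.97  1.09 -0.5   1.79 -0.97] f [-0.6  0.5 -4.6]
turn [-0.1  0.2  0. ] norm 0.3
shift [-0.35  0.17 -9.8 ]
```

Call:
carry_out([
  [0,0,0,0,0,-3,0.5],
  [0,0,0,0,0,-6,0.5],
  [0,0,0,0,0,-8,0.5],
  [0,0,0,0,0,-9.2,0.5],
  [0,0,0,0,0,-9.6,0.5],
  [0,0,0,0,0,-9.9,0.5],
  [0,0,0,0,0,-10.1,0.5],
  [0,0,0,0,0,-10.2,0.5],
  [0,0,0,0,0,-10.2,0.5],
])

```text
time: 12.95
position: [0.5421, 0.3985, 0.0198]
tool_rot: [2.561, 1.329, -0.561]
ft_force: [0.1, -0.2, -5.0]
grip_width: 0.684
grip_force: 45.0
```

```bash
python3 st.py
```

```text
12.95 pos [0.5421 0.3985 0.0198] x [ 0.523  0.742 -0.42 ] y [ 0.818 -0.575  0.004] t [-0.238 -0.346 -0.907] q [-1.2   1.04  0.93  1.16 -0.55  1.65 -0.97] f [ 0.1 -0.2 -5. ]
```

Call:
carry_out([
  [0,0,0,0,0,-0.1,0.5],
  [0,0,0,0,0,-0.16,0.5],
  [0,0,0,0,0,-0.16,0.75],
  [0,0,0,0,0,-0.16,1],
  [0,0,0,0,0,-0.16,1],
  [0,0,0,0.9,1.3,3.4,1],
  [0,0,0,2,2.8,7.3,1],
  [0,0,0,2.8,4.2,11,1],
  [0,0,0,2.8,4.2,14,1],
  [0,0,0,2.8,4.2,14,1],
])

```text
time: 13.95
position: [0.5719, 0.4406, 0.1647]
tool_rot: [2.561, 1.33, -0.551]
ft_force: [0.3, -0.2, 0.4]
grip_width: 0.997
grip_force: 0.0
```

```bash
python3 st.py;python3 turn.py 55 0 "[.586,.461,.11]"; cat > look.py <<'E'
from h import *
d=pickle.load(open("v0.pkl","rb"))
for n in("scene","side"):
    im,K,T=grab(n);H,S,V=cv2.split(cv2.cvtColor(im,cv2.COLOR_BGR2HSV))
    x0,y0,x1,y1=(310,120,440,215) if n=="scene" else (80,240,250,330)
    m=((((H<4)|(H>172))&(S>150))*255).astype(np.uint8);k=np.zeros_like(m);k[y0:y1,x0:x1]=m[y0:y1,x0:x1]
    M=cv2.moments(k,True);d[n+"c"]=(K,T,(M["m10"]/M["m00"],M["m01"]/M["m00"]));print(n,M["m00"],d[n+"c"][2]);cv2.imwrite("pics/l_%s.png"%n,im)
print("cap",tri([d["scenec"],d["sidec"]]).round(4))
E
python3 look.py
```

```text
13.95 pos [0.5719 0.4406 0.1647] x [ 0.525  0.743 -0.415] y [ 0.819 -0.574  0.008] t [-0.232 -0.344 -0.91 ] q [-1.1   1.02  0.95  0.83 -0.54  1.93 -1.03] f [ 0.3 -0.2  0.4]
turn [ 20.4 -13.7   0.1] norm 24.5
shift [ 1.41  2.04 -5.47]
scene 91.0 (398.24175824175825, 177.45054945054946)
side 163.0 (143.17177914110428, 294.77914110429447)
cap [0.5867 0.4632 0.0297]
```

Call:
carry_out([
  [6.8,-4.6,0,0.5,0.7,0,0.8],
  [13.6,-9.1,0,1,1.4,-2,0.8],
  [20.4,-13.7,0,1.4,2.1,-5,0.8],
  [20.4,-13.7,0,1.4,2.1,-8,0.8],
  [20.4,-13.7,0,1.4,2.1,-11,0.8],
  [20.4,-13.7,0,1.4,2.1,-14,0.8],
  [20.4,-13.7,0,1.4,2.1,-15.3,0.8],
  [20.4,-13.7,0,1.4,2.1,-15.3,0.5],
  [20.4,-13.7,0,1.4,2.1,-15.3,0.2],
  [20.4,-13.7,0,1.4,2.1,-15.3,0.2],
  [20.4,-13.7,0,1.4,2.1,-15.3,0.2],
  [20.4,-13.7,0,1.4,2.1,-15.3,0.2],
], squeeze=14)

```text
time: 15.25
position: [0.5842, 0.4614, 0.0068]
tool_rot: [-2.786, -1.448, 0.01]
ft_force: [0.9, -0.2, -0.7]
grip_width: 0.424
grip_force: 0.0
```

```bash
python3 st.py
```

```text
15.25 pos [0.5842 0.4614 0.0068] x [ 0.575  0.818 -0.005] y [ 0.818 -0.575 -0.005] t [-0.007 -0.001 -1.   ] q [-1.27  0.87  0.91  1.41 -0.7   1.21 -0.89] f [ 0.9 -0.2 -0.7]
```

Call:
carry_out([
  [0,0,0,0,0,0,0.2],
  [0,0,0,0,0,0,0.2],
  [0,0,0,0,0,0,0.2],
], squeeze=14)

```text
time: 15.55
position: [0.5844, 0.4613, 0.0067]
tool_rot: [-2.786, -1.448, 0.01]
ft_force: [1.3, -1.0, 2.2]
grip_width: 0.382
grip_force: 13.8
```

Call:
carry_out([
  [0,0,0,-0.18,-0.25,1.2,0.2],
  [0,0,0,-0.42,-0.6,2.35,0.2],
  [0,0,0,-0.71,-1.01,3.45,0.2],
  [0,0,0,-1.06,-1.51,4.5,0.2],
  [0,0,0,-1.06,-1.51,4.5,0.2],
])

```text
time: 16.05
position: [0.5735, 0.4453, 0.0534]
tool_rot: [-2.786, -1.446, 0.01]
ft_force: [-0.5, 0.3, -2.6]
grip_width: 0.379
grip_force: 14.0
```

```bash
python3 look.py; python3 st.py; python3 - <<'E'
import cv2
a=cv2.imread("pics/l_scene.png")[120:220,310:440];b=cv2.imread("pics/l_side.png")[220:330,90:240]
import numpy as np
cv2.imwrite("pics/z1.png",np.hstack([cv2.resize(a,(400,308)),cv2.resize(b,(400,308))]))
E
```

```text
scene 36.0 (389.47222222222223, 162.52777777777777)
16.15 pos [0.5735 0.4465 0.0518] x [ 0.575  0.818 -0.004] y [ 0.818 -0.575 -0.005] t [-0.006 -0.    -1.   ] q [-1.3   0.8   0.95  1.44 -0.66  1.26 -0.89] f [ 0.9  0.7 -2. ]Traceback (most recent call last):
  File "look.py", line 7, in <module>
    M=cv2.moments(k,True);d[n+"c"]=(K,T,(M["m10"]/M["m00"],M["m01"]/M["m00"]));print(n,M["m00"],d[n+"c"][2]);cv2.imwrite("pics/l_%s.png"%n,im)
                                         ~~~~~~~~^~~~~~~~~
ZeroDivisionError: float division by zero
```

View pics/z1.png

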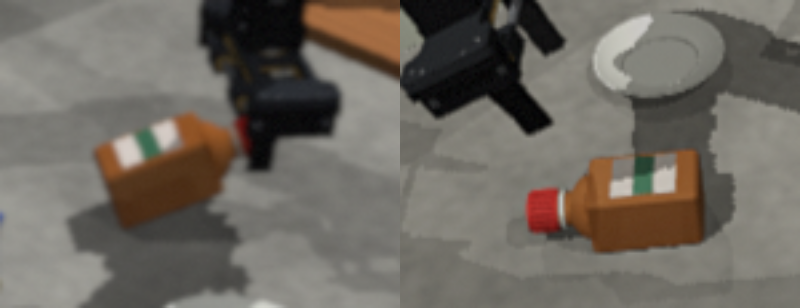

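Left (fresh): the cap is lifted and the base edge rests on the slab, with the bottle pivoting in the pads. Right is the older frame, with the bottle lying. The wrist force is about half the weight, so I continue the arc.

Call:
carry_out([
  [0,0,0,-0.41,-0.58,1,0.2],
  [0,0,0,-0.86,-1.22,1.95,0.2],
  [0,0,0,-1.36,-1.93,2.85,0.2],
  [0,0,0,-1.89,-2.69,3.6,0.2],
  [0,0,0,-2.46,-3.5,4.3,0.2],
  [0,0,0,-3.07,-4.37,4.9,0.2],
  [0,0,0,-3.71,-5.28,5.45,0.2],
  [0,0,0,-4.37,-6.22,5.85,0.2],
  [0,0,0,-5.05,-7.19,6.2,0.2],
  [0,0,0,-5.74,-8.17,6.4,0.2],
  [0,0,0,-5.74,-8.17,6.4,0.2],
])

```text
time: 17.25
position: [0.5148, 0.3626, 0.1151]
tool_rot: [-2.786, -1.446, 0.014]
ft_force: [-0.0, -0.1, -5.0]
grip_width: 0.383
grip_force: 14.0
```

```bash
python3 st.py; python3 - <<'E'
from h import *
r=[]
for n in("scene","side"):
    im,K,T=grab(n);c=proj(K,T,np.array([.52,.37,.08]));x,y=int(c[0])-60,int(c[1])-60
    x,y=max(x,0),max(y,0);print(n,x,y);r.append(cv2.resize(im[y:y+120,x:x+120],(400,400),interpolation=cv2.INTER_CUBIC))
cv2.imwrite("pics/z2.png",np.hstack(r))
E
```

```text
17.25 pos [0.5148 0.3626 0.1151] x [ 0.576  0.818 -0.007] y [ 0.818 -0.576 -0.006] t [-0.009 -0.002 -1.   ] q [-1.46  0.57  1.09  1.66 -0.53  1.25 -0.87] f [-0.  -0.1 -5. ]
scene 298 103
side 129 214
```

View pics/z2.png

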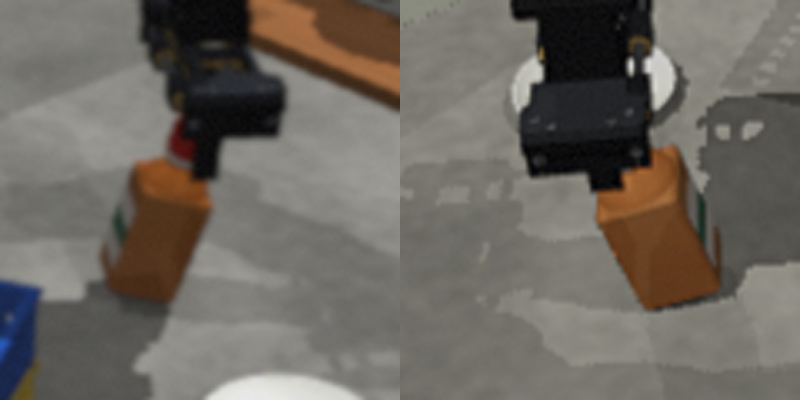

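Views: the bottle hangs freely, still leaning about 20° (scene edge (130,170)-(105,285) in the crop), held by pad friction. I tilt the tool to take out the lean, with a small lift first.

Call:
carry_out([
  [0,0,0,0,0,1,0.2],
  [4,-2.8,0,0,0,2,0.2],
  [8,-5.6,0,0,0,2.5,0.2],
  [12,-8.4,0,0,0,2.5,0.2],
  [16.4,-11.5,0,0,0,2.5,0.2],
  [16.4,-11.5,0,0,0,2.5,0.2],
  [16.4,-11.5,0,0,0,2.5,0.2],
])

```text
time: 18.05
position: [0.5154, 0.3647, 0.1407]
tool_rot: [-2.612, -1.359, -0.447]
ft_force: [0.5, 1.2, -5.0]
grip_width: 0.38
grip_force: 14.0
```

```bash
python3 st.py; cat > tilt.py <<'E'
from h import *
# vertical silhouette edges of amber body in both views -> planes -> axis direction
N=[]
c3=np.array(eval(__import__("sys").argv[1]))
for n in("scene","side"):
    im,K,T=grab(n);H,S,V=cv2.split(cv2.cvtColor(im,cv2.COLOR_BGR2HSV))
    c=proj(K,T,c3).astype(int);m=((H>=4)&(H<22)&(S>110)).astype(np.uint8)
    k=np.zeros_like(m);k[max(c[1]-45,0):c[1]+45,max(c[0]-35,0):c[0]+35]=m[max(c[1]-45,0):c[1]+45,max(c[0]-35,0):c[0]+35]
    k=cv2.morphologyEx(k,cv2.MORPH_CLOSE,np.ones((9,9)))
    cs=cv2.findContours(k,0,1)[0];b=max(cs,key=cv2.contourArea);x,y,w,h=cv2.boundingRect(b);k=cv2.drawContours(np.zeros_like(k),[b],-1,1,-1)
    print(n,x,y,w,h)
    ls=[]
    for f in(np.min,np.max):
        pts=np.array([(f(np.flatnonzero(k[r])),r) for r in range(y+int(.35*h),y+int(.75*h))],float)
        vx,vy,x0,y0=cv2.fitLine(pts.astype(np.float32),cv2.DIST_HUBER,0,.01,.01).ravel()
        a=ray(K,T,(x0-20*vx,y0-20*vy))[1];e=ray(K,T,(x0+20*vx,y0+20*vy))[1];nn=np.cross(a,e);nn/=np.linalg.norm(nn);N.append(nn)
        up=nn[2];print("  edge plane lean deg",np.degrees(np.arcsin(up)).round(1),"horiz normal az",np.degrees(np.arctan2(nn[1],nn[0])).round(0))
d=np.linalg.svd(np.array(N))[2][2];d*=np.sign(d[2]);print("axis",d.round(3),"tilt",np.degrees(np.arccos(d[2])).round(1))
E
python3 tilt.py "[.50,.34,.08]"
```

```text
18.05 pos [0.5154 0.3647 0.1407] x [0.541 0.771 0.336] y [ 0.82  -0.573 -0.007] t [ 0.187  0.279 -0.942] q [-1.64  0.23  1.18  1.94 -0.49  0.86 -0.83] f [ 0.5  1.2 -5. ]
scene 342 139 24 48
  edge plane lean deg 4.1 horiz normal az 44.0
  edge plane lean deg 2.1 horiz normal az 40.0
side 182 251 27 50
  edge plane lean deg 3.8 horiz normal az 60.0
  edge plane lean deg 4.9 horiz normal az 55.0
axis [ 0.02  -0.103  0.995] tilt 6.0
```

Call:
carry_out([
  [-2.9,2,0,0,0,-0.5,0.2],
  [-2.9,2,0,0,0,-1,0.2],
  [-2.9,2,0,0,0,-1.5,0.2],
  [-2.9,2,0,0,0,-1.8,0.2],
  [-2.9,2,0,0,0,-2,0.2],
  [-2.9,2,0,0,0,-2.1,0.2],
  [-2.9,2,0,0,0,-2.1,0.2],
])

```text
time: 18.85
position: [0.5158, 0.3643, 0.1192]
tool_rot: [-2.647, -1.377, -0.373]
ft_force: [0.1, 0.1, -5.0]
grip_width: 0.38
grip_force: 14.0
```

```bash
python3 st.py; python3 tilt.py "[.50,.34,.07]"
```

```text
18.85 pos [0.5158 0.3643 0.1192] x [0.552 0.786 0.279] y [ 0.819 -0.574 -0.005] t [ 0.156  0.231 -0.96 ] q [-1.57  0.31  1.14  1.91 -0.54  0.91 -0.81] f [ 0.1  0.1 -5. ]
scene 341 152 23 41
  edge plane lean deg -4.0 horiz normal az -136.0
  edge plane lean deg -0.7 horiz normal az 39.0
side 184 262 30 45
  edge plane lean deg -0.1 horiz normal az 63.0
  edge plane lean deg 0.1 horiz normal az 59.0
axis [-0.05   0.022  0.999] tilt 3.1
```

Call:
carry_out([
  [0,0,0,0,0,-0.05,0.2],
  [0,0,0,0,0,-0.1,0.2],
  [0,0,0,0,0,-0.15,0.2],
  [0,0,0,0,0,-0.2,0.2],
  [0,0,0,0,0,-0.2,0.2],
])

```text
time: 19.45
position: [0.5158, 0.3644, 0.117]
tool_rot: [-2.647, -1.377, -0.373]
ft_force: [-0.1, -0.1, -4.6]
grip_width: 0.381
grip_force: 14.0
```

```bash
python3 st.py
```

```text
19.45 pos [0.5158 0.3644 0.117 ] x [0.552 0.786 0.278] y [ 0.819 -0.573 -0.005] t [ 0.156  0.231 -0.96 ] q [-1.57  0.32  1.13  1.91 -0.54  0.9  -0.81] f [-0.1 -0.1 -4.6]
```

Call:
carry_out([
  [0,0,0,0,0,-0.07,0.2],
  [0,0,0,0,0,-0.14,0.2],
  [0,0,0,0,0,-0.2,0.2],
  [0,0,0,0,0,-0.2,0.2],
])

```text
time: 19.85
position: [0.5161, 0.3647, 0.1154]
tool_rot: [-2.647, -1.377, -0.374]
ft_force: [-0.5, 0.7, -3.2]
grip_width: 0.383
grip_force: 14.0
```

Call:
carry_out([
  [0,0,0,0,0,-0.05,0.2],
  [0,0,0,0,0,-0.1,0.2],
  [0,0,0,0,0,-0.1,0.2],
])

```text
time: 20.15
position: [0.5164, 0.3652, 0.1152]
tool_rot: [-2.646, -1.377, -0.375]
ft_force: [-1.7, -0.2, 4.3]
grip_width: 0.382
grip_force: 14.1
```

Call:
carry_out([
  [0,0,0,0,0,0,0.38],
  [0,0,0,0,0,0,0.38],
  [0,0,0,0,0,0,0.42],
  [0,0,0,0,0,0,0.46],
  [0,0,0,0,0,0,0.55],
  [0,0,0,0,0,0,0.65],
  [0,0,0,0,0,0,0.65],
], squeeze=3)

```text
time: 20.85
position: [0.5159, 0.364, 0.1139]
tool_rot: [-2.648, -1.377, -0.373]
ft_force: [-0.0, 0.8, 0.1]
grip_width: 0.62
grip_force: 0.0
```

```bash
python3 st.py; python3 tilt.py "[.50,.34,.06]"
```

```text
20.85 pos [0.5159 0.364  0.1139] x [0.552 0.786 0.278] y [ 0.819 -0.574 -0.004] t [ 0.156  0.23  -0.961] q [-1.57  0.32  1.13  1.91 -0.55  0.9  -0.8 ] f [-0.   0.8  0.1]
scene 341 153 23 41
  edge plane lean deg -4.0 horiz normal az -136.0
  edge plane lean deg -0.6 horiz normal az 39.0
side 184 264 30 44
  edge plane lean deg -0.0 horiz normal az 63.0
  edge plane lean deg 0.1 horiz normal az 59.0
axis [-0.051  0.021  0.998] tilt 3.1
```

Call:
carry_out([
  [0,0,0,-0.3,-0.4,1.8,0.65],
  [0,0,0,-0.8,-1.1,4.8,0.65],
  [0,0,0,-1.2,-1.8,7.4,0.65],
  [-4,3,0,-3,-4,11,0.65],
  [-8,6,0,-5,-6,13,0.65],
  [-12,8,0,-6,-8,14,0.65],
  [-12,8,0,-6,-8,14,0.65],
])

```text
time: 21.65
position: [0.4567, 0.2849, 0.2557]
tool_rot: [-2.774, -1.444, -0.047]
ft_force: [0.0, 0.9, -0.3]
grip_width: 0.654
grip_force: 0.0
```

```bash
python3 st.py; sed -i 's/(310,120,440,215)/(310,80,440,215)/;s/(80,240,250,330)/(120,190,280,330)/' look.py; python3 look.py; python3 tilt.py "[.50,.34,.06]"; python3 turn.py 55 0 "[.513,.36,.16]"
```

```text
21.65 pos [0.4567 0.2849 0.2557] x [0.573 0.819 0.033] y [ 0.819 -0.573  0.002] t [ 0.02   0.026 -0.999] q [-1.75  0.05  1.2   1.74 -0.06  1.36 -1.15] f [ 0.   0.9 -0.3]
scene 128.0 (353.6171875, 144.921875)
side 223.0 (195.4394618834081, 255.90134529147983)
cap [0.5088 0.3551 0.1362]
scene 340 153 24 41
  edge plane lean deg -4.0 horiz normal az -136.0
  edge plane lean deg -1.6 horiz normal az 39.0
side 184 251 30 57
  edge plane lean deg 4.5 horiz normal az 59.0
  edge plane lean deg 1.8 horiz normal az 57.0
axis [ 0.107 -0.14   0.984] tilt 10.2
turn [-1.4  1.1  0. ] norm 1.8
shift [ 5.73  7.57 -9.31]
```

```bash
python3 - <<'E'
from h import *
im,K,T=grab("wrist");print(proj(K,T,np.array([.509,.3555,.15])))
H,S,V=cv2.split(cv2.cvtColor(im,cv2.COLOR_BGR2HSV));m=((((H<4)|(H>172))&(S>150))*255).astype(np.uint8)
c=max(cv2.findContours(m,0,1)[0],key=cv2.contourArea);print(cv2.boundingRect(c),cv2.minEnclosingCircle(c))
x,y,w,h=cv2.boundingRect(c);(p,r)=cv2.minEnclosingCircle(c);print(plane(K,T,p,.148),plane(K,T,(x+w/2,y+h/2),.145),"r m",r/370*np.linalg.norm(T[:3,3]-plane(K,T,p,.15)))
E
```

```text
[281.4434583   87.25360336]
(255, 63, 51, 53) ((280.5, 89.0), 26.40559196472168)
[0.50791078 0.3550339  0.148     ] [0.5078675  0.35491011 0.145     ] r m 0.019136528124750665
```

Call:
carry_out([
  [-1.4,1.1,0,2.5,3.5,0,0.65],
  [-1.4,1.1,0,5.2,7,-1,0.65],
  [-1.4,1.1,0,5.2,7,-5,0.65],
  [-1.4,1.1,0,5.2,7,-9,0.65],
  [-1.4,1.1,0,5.2,7,-12,0.65],
  [-1.4,1.1,0,5.2,7,-13.7,0.65],
  [-1.4,1.1,0,5.2,7,-13.7,0.5],
  [-1.4,1.1,0,5.2,7,-13.7,0.3],
  [-1.4,1.1,0,5.2,7,-13.7,0.2],
  [-1.4,1.1,0,5.2,7,-13.7,0.2],
  [-1.4,1.1,0,5.2,7,-13.7,0.2],
], squeeze=35)

```text
time: 23.0
position: [0.5086, 0.3553, 0.119]
tool_rot: [-2.785, -1.45, -0.003]
ft_force: [-0.6, 1.4, 5.3]
grip_width: 0.38
grip_force: 35.0
```

```bash
python3 st.py; python3 - <<'E'
from h import *
# crate places in world
c=np.array([.5686,-.0053]);a=np.radians(28.7);Rz=np.array([[np.cos(a),-np.sin(a)],[np.sin(a),np.cos(a)]])
for n,p in(("bottle",(.033,.068)),("cup",(.033,-.003))): print(n,(c+Rz@np.array(p)).round(4))
w=pickle.load(open("w2.pkl","rb"));Ri=Rz.T
for n,p,z in(("fish",(226,52),.123),("tealid",(272,93),.121)): print(n,(Ri@(plane(*w[1:],p,z)[:2]-c)).round(4))
for p in((284,139),(322,165),(397,68),(362,42)): print("lunch",(Ri@(plane(*w[1:],p,.118)[:2]-c)).round(4))
E
```

```text
23.0 pos [0.5086 0.3553 0.119 ] x [0.573 0.819 0.003] y [ 0.819 -0.573 -0.001] t [ 0.001  0.003 -1.   ] q [-1.46  0.51  1.05  1.69 -0.47  1.22 -0.9 ] f [-0.6  1.4  5.3]
bottle [0.5649 0.0702]
cup [0.599  0.0079]
fish [-0.0377  0.0644]
tealid [-0.0391 -0.0002]
lunch [-0.0696 -0.0428]
lunch [-0.0646 -0.0966]
lunch [ 0.0682 -0.0898]
lunch [ 0.0632 -0.0422]
```

Call:
carry_out([
  [0,0,0,0,0,0.5,0.2],
  [0,0,0,0,0,2,0.2],
  [0,0,0,0,0,5,0.2],
  [0,0,0,0,0,8.5,0.2],
  [0,0,0,0,0,12,0.2],
  [0,0,0,0,0,15,0.2],
  [0,0,0,0,0,16,0.2],
  [0,0,-3,0.5,-1.5,16,0.2],
  [0,0,-7,1,-4.5,16,0.2],
  [0,0,-11,1.5,-8,16,0.2],
  [0,0,-15,2.2,-11.5,16,0.2],
  [0,0,-19,3,-14,16,0.2],
])

```text
time: 24.2
position: [0.537, 0.2092, 0.2749]
tool_rot: [2.991, 0.957, -0.007]
ft_force: [1.0, 0.6, -4.7]
grip_width: 0.381
grip_force: 35.0
```

Call:
carry_out([
  [0,0,-2,0.7,-3,0,0.2],
  [0,0,-4,1.4,-6.5,0,0.2],
  [0,0,-6,2,-10,0,0.2],
  [0,0,-7,2.4,-12.5,0,0.2],
  [0,0,-7.3,2.6,-14,0,0.2],
  [0,0,-7.3,2.6,-14.6,0,0.2],
  [0,0,-7.3,2.6,-14.6,0,0.2],
  [0,0,-7.3,2.6,-14.6,0,0.2],
])

```text
time: 25.0
position: [0.5635, 0.0704, 0.2766]
tool_rot: [-3.042, -0.781, 0.002]
ft_force: [-0.8, 1.3, -5.5]
grip_width: 0.38
grip_force: 35.0
```

```bash
python3 st.py; python3 turn.py 28.7 0 "[.5649,.0691,.28]"; python3 - <<'E'
from h import *
r=[]
for n in("scene","side"):
    im,K,T=grab(n);c=proj(K,T,np.array([.565,.05,.18]));x,y=int(c[0])-60,max(int(c[1])-60,0)
    print(n,x,y,proj(K,T,np.array([.5649,.0691,.164])));r.append(cv2.resize(im[y:y+120,x:x+120],(400,400),interpolation=cv2.INTER_CUBIC))
cv2.imwrite("pics/z3.png",np.hstack(r))
E
```

```text
25.0 pos [0.5635 0.0704 0.2766] x [ 0.876  0.482 -0.001] y [ 0.482 -0.876 -0.002] t [-0.001  0.001 -1.   ] q [-1.19  0.23  1.2   1.61 -0.22  1.45 -1.04] f [-0.8  1.3 -5.5]
turn [-0.1 -0.1 -0.1] norm 0.2
shift [ 0.14 -0.13  0.34]
scene 219 117 [285.57271269 181.13451719]
side 218 122 [273.21902033 189.83700328]
```

View pics/z3.png

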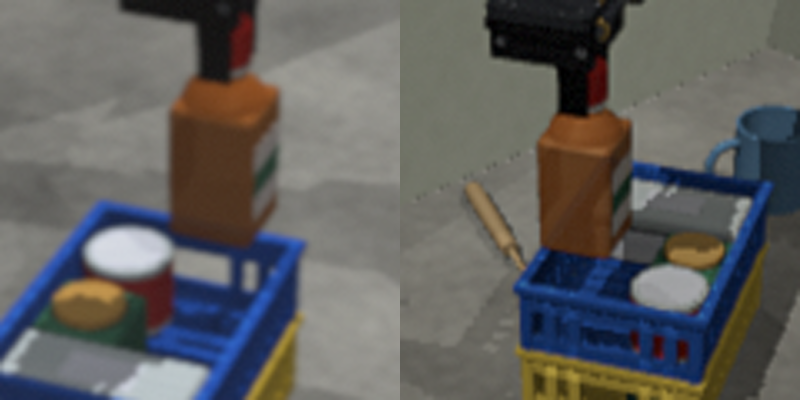

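The bottle hangs upright and aligned with the crate. Its base centre falls at crop (224,219) in scene and (186,232) in side, matching the projected target at the +x,+y corner of the crate. I lower it.

Call:
carry_out([
  [0,0,0,0.1,-0.1,-1,0.2],
  [0,0,0,0.1,-0.1,-2.5,0.2],
  [0,0,0,0.1,-0.1,-4,0.2],
  [0,0,0,0.1,-0.1,-5.5,0.2],
  [0,0,0,0.1,-0.1,-7,0.2],
  [0,0,0,0.1,-0.1,-8,0.2],
  [0,0,0,0.1,-0.1,-8.5,0.2],
  [0,0,0,0.1,-0.1,-8.5,0.2],
])

```text
time: 25.9
position: [0.5646, 0.0672, 0.1914]
tool_rot: [-3.044, -0.778, 0.002]
ft_force: [0.7, 0.9, -4.7]
grip_width: 0.38
grip_force: 35.0
```

Call:
carry_out([
  [0,0,0,0,0,-0.1,0.2],
  [0,0,0,0,0,-0.2,0.2],
  [0,0,0,0,0,-0.3,0.2],
  [0,0,0,0,0,-0.4,0.2],
  [0,0,0,0,0,-0.4,0.2],
])

```text
time: 26.4
position: [0.5648, 0.0675, 0.1881]
tool_rot: [-3.043, -0.778, 0.001]
ft_force: [0.6, -0.1, -4.5]
grip_width: 0.379
grip_force: 35.0
```

Call:
carry_out([
  [0,0,0,0,0,-0.08,0.2],
  [0,0,0,0,0,-0.16,0.2],
  [0,0,0,0,0,-0.2,0.2],
  [0,0,0,0,0,-0.2,0.2],
])

```text
time: 26.8
position: [0.5649, 0.0674, 0.1861]
tool_rot: [-3.043, -0.778, 0.001]
ft_force: [0.0, -0.3, -5.3]
grip_width: 0.379
grip_force: 35.0
```

Call:
carry_out([
  [0,0,0,0,0,-0.05,0.2],
  [0,0,0,0,0,-0.1,0.2],
  [0,0,0,0,0,-0.1,0.2],
])

```text
time: 27.1
position: [0.5653, 0.0675, 0.1861]
tool_rot: [-3.043, -0.778, -0.001]
ft_force: [-2.5, -0.0, 4.5]
grip_width: 0.379
grip_force: 35.0
```

Call:
carry_out([
  [0,0,0,0,0,0.1,0.38],
  [0,0,0,0,0,0.1,0.38],
  [0,0,0,0,0,0.1,0.45],
  [0,0,0,0,0,0.1,0.6],
  [0,0,0,0,0,0.1,0.6],
  [0,0,0,0,0,2,0.6],
  [0,0,0,0,0,5,0.6],
  [0,0,4,0,0,9,0.6],
  [0,0,12,0,-3,12,0.6],
  [0,0,20,-1,-7,13,0.6],
  [0,0,28,-2,-11,13,0.8],
], squeeze=3)

```text
time: 28.2
position: [0.546, -0.0442, 0.3173]
tool_rot: [2.758, 1.5, 0.005]
ft_force: [-0.3, -1.0, -1.1]
grip_width: 0.636
grip_force: 0.0
```

```bash
python3 - <<'E'
from h import *
d=pickle.load(open("v0.pkl","rb"));print("orange",plane(*d["scene"][1:],(101.7,282.5),.095),"mug",plane(*d["scene"][1:],(183,308),.085))
E
python3 st.py;python3 turn.py -61.3 0 "[.4907,-.2722,.20]"; python3 turn.py 118.7 0
```

```text
orange [ 0.53395783 -0.37513259  0.095     ] mug [ 0.6855258  -0.28754119  0.085     ]
28.2 pos [ 0.546  -0.0442  0.3173] x [0.544 0.839 0.001] y [ 0.839 -0.544  0.003] t [ 0.004 -0.001 -1.   ] q [-1.03  0.1   1.16  1.59 -0.09  1.51 -0.44] f [-0.3 -1.  -1.1]
turn [ 2.000e-01  1.000e-01 -1.184e+02] norm 118.4
shift [ -5.53 -22.8  -11.73]
turn [-0.1  0.2 61.6] norm 61.6
```

Call:
carry_out([
  [0,0,8,0,-4,0,1],
  [0,0,16,-1,-8,0,1],
  [0,0,24,-2,-12,-1,1],
  [0,0,32,-3,-16,-2,1],
  [0,0,40,-4,-20,-4,1],
  [0,0,48,-5.5,-22.8,-8,1],
  [0,0,56,-5.5,-22.8,-12,1],
  [0,0,61.6,-5.5,-22.8,-12,1],
  [0,0,61.6,-5.5,-22.8,-12,1],
  [0,0,61.6,-5.5,-22.8,-12,1],
], squeeze=15)

```text
time: 29.2
position: [0.4905, -0.271, 0.1959]
tool_rot: [1.614, 2.694, -0.001]
ft_force: [0.8, -0.4, -0.5]
grip_width: 0.999
grip_force: 0.0
```

```bash
python3 st.py;python3 turn.py 118.7 0 "[.4907,-.2722,.063]"
```

```text
29.2 pos [ 0.4905 -0.271   0.1959] x [-0.472  0.882 -0.002] y [0.882 0.472 0.   ] t [ 0.001 -0.001 -1.   ] q [-0.48  0.23  1.08  1.75 -0.21  1.29  1.14] f [ 0.8 -0.4 -0.5]
turn [0.1 0.1 0.5] norm 0.6
shift [  0.02  -0.12 -13.29]
```

Call:
carry_out([
  [0,0,0.5,0,-0.1,-4,1],
  [0,0,0.5,0,-0.1,-8,1],
  [0,0,0.5,0,-0.1,-11,1],
  [0,0,0.5,0,-0.1,-12.5,1],
  [0,0,0.5,0,-0.1,-13.1,1],
  [0,0,0.5,0,-0.1,-13.1,0.85],
  [0,0,0.5,0,-0.1,-13.1,0.65],
  [0,0,0.5,0,-0.1,-13.1,0.5],
  [0,0,0.5,0,-0.1,-13.1,0.5],
  [0,0,0.5,0,-0.1,-13.1,0.5],
  [0,0,0.5,0,-0.1,-13.1,0.5],
], squeeze=15)

```text
time: 30.3
position: [0.4906, -0.2721, 0.0653]
tool_rot: [1.599, 2.702, 0.0]
ft_force: [-0.6, 0.1, 7.3]
grip_width: 0.736
grip_force: 14.8
```

```bash
python3 st.py; sed -i 's/(310,80,440,215)/(240,100,340,215)/;s/(120,190,280,330)/(240,120,300,200)/' look.py; python3 look.py
```

```text
30.3 pos [ 0.4906 -0.2721  0.0653] x [-0.481  0.876 -0.002] y [0.876 0.481 0.001] t [ 0.002 -0.001 -1.   ] q [-0.36  0.4   0.98  1.88 -0.38  1.06  1.28] f [-0.6  0.1  7.3]
scene 225.0 (281.8, 172.37333333333333)
side 161.0 (273.7080745341615, 177.03726708074535)
cap [0.5719 0.0562 0.195 ]
```

Call:
carry_out([
  [0,0,0,0,0,1.5,0.5],
  [0,0,0,0,0,5,0.5],
  [0,0,0,0,0,9,0.5],
  [0,0,0,0,0,13,0.5],
  [0,0,0,1,2,16,0.5],
  [0,0,0,2.5,6,16.5,0.5],
  [0,0,0,4,10,16.5,0.5],
  [0,0,0,5.5,14,16.5,0.5],
  [0,0,0,7,18,16.5,0.5],
  [0,0,0,8.5,22,16.5,0.5],
  [0,0,0,9.5,24.5,16.5,0.5],
  [0,0,0,9.5,24.5,16.5,0.5],
])

```text
time: 31.6
position: [0.5858, -0.0202, 0.2289]
tool_rot: [-1.587, -2.71, -0.0]
ft_force: [0.5, 0.2, -0.4]
grip_width: 0.739
grip_force: 15.0
```

Call:
carry_out([
  [0,0,0,0.7,1.7,0,0.5],
  [0,0,0,1.4,3.4,0,0.5],
  [0,0,0,1.4,3.4,0,0.5],
  [0,0,0,1.4,3.4,0,0.5],
])

```text
time: 32.0
position: [0.5988, 0.0074, 0.229]
tool_rot: [-1.599, -2.704, 0.003]
ft_force: [-0.3, 0.7, -0.7]
grip_width: 0.736
grip_force: 15.0
```

```bash
python3 st.py; python3 turn.py 118.7 0 "[.5989,.0079,.2]"; python3 - <<'E'
from h import *
r=[]
for n in("scene","side"):
    im,K,T=grab(n);c=proj(K,T,np.array([.58,.02,.15]));x,y=int(c[0])-60,max(int(c[1])-60,0)
    print(n,x,y,proj(K,T,np.array([.5989,.0079,.165])));r.append(cv2.resize(im[y:y+120,x:x+120],(400,400),interpolation=cv2.INTER_CUBIC))
cv2.imwrite("pics/z4.png",np.hstack(r))
E
```

```text
32.0 pos [0.5988 0.0074 0.229 ] x [-0.482  0.876 -0.001] y [ 0.876  0.482 -0.001] t [-0.001 -0.001 -1.   ] q [-0.84  0.29  0.95  1.6  -0.24  1.37  0.65] f [-0.3  0.7 -0.7]
turn [ 0.1 -0.  -0.1] norm 0.1
shift [ 0.01  0.05 -2.9 ]
scene 213 136 [274.5263712  196.59042895]
side 222 125 [281.47920054 176.73100087]
```

View pics/z4.png

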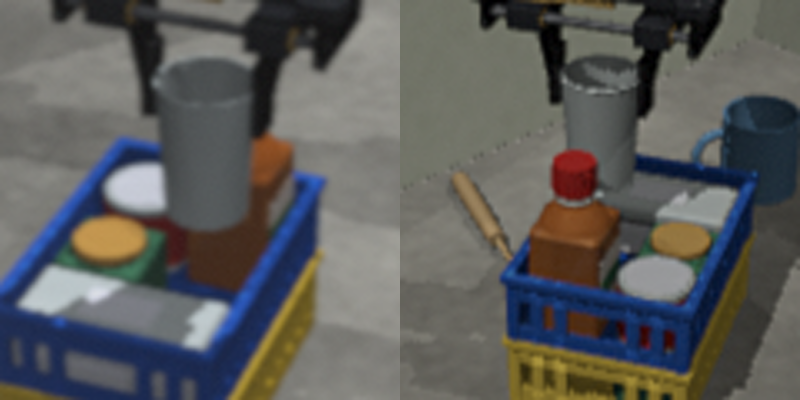

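The bottle stands upright in the crate's far corner, and the cup hangs upright over the free space between the bottle and the lunch tin. I lower it.

Call:
carry_out([
  [0,0,0,0,0,-1.5,0.5],
  [0,0,0,0,0,-3.5,0.5],
  [0,0,0,0,0,-5.5,0.5],
  [0,0,0,0,0,-7.5,0.5],
  [0,0,0,0,0,-8.7,0.5],
  [0,0,0,0,0,-9.2,0.5],
  [0,0,0,0,0,-9.3,0.5],
  [0,0,0,0,0,-9.3,0.5],
])

```text
time: 32.9
position: [0.5993, 0.0072, 0.1367]
tool_rot: [1.599, 2.703, -0.0]
ft_force: [-0.0, -0.8, -0.4]
grip_width: 0.733
grip_force: 15.0
```

Call:
carry_out([
  [0,0,0,0,0,-0.1,0.5],
  [0,0,0,0,0,-0.2,0.5],
  [0,0,0,0,0,-0.3,0.5],
  [0,0,0,0,0,-0.3,0.5],
])

```text
time: 33.3
position: [0.5988, 0.0075, 0.1332]
tool_rot: [-1.599, -2.704, 0.001]
ft_force: [-0.3, 0.4, -1.2]
grip_width: 0.737
grip_force: 15.0
```

Call:
carry_out([
  [0,0,0,0,0,-0.05,0.5],
  [0,0,0,0,0,-0.1,0.5],
  [0,0,0,0,0,-0.1,0.5],
])

```text
time: 33.6
position: [0.599, 0.0074, 0.1324]
tool_rot: [1.599, 2.704, -0.001]
ft_force: [-0.6, 0.0, 0.1]
grip_width: 0.739
grip_force: 15.0
```

Call:
carry_out([
  [0,0,0,0,0,-0.05,0.5],
  [0,0,0,0,0,-0.05,0.5],
])

```text
time: 33.8
position: [0.5991, 0.0073, 0.1324]
tool_rot: [1.599, 2.704, -0.0]
ft_force: [-2.4, 0.6, 5.5]
grip_width: 0.734
grip_force: 14.9
```

Call:
carry_out([
  [0,0,0,0,0,0.05,0.74],
  [0,0,0,0,0,0.1,0.74],
  [0,0,0,0,0,0.1,0.8],
  [0,0,0,0,0,0.1,0.88],
  [0,0,0,0,0,0.1,0.95],
  [0,0,0,0,0,0.1,0.95],
  [0,0,0,0,0,1.5,0.95],
  [0,0,0,0,0,4,0.95],
  [0,0,0,0,0,8,0.95],
  [0,0,0,0,0,12,0.95],
  [0,0,0,-2,-5,15,0.95],
  [0,0,0,-5,-9,16,0.95],
], squeeze=3)

```text
time: 35.0
position: [0.5571, -0.0736, 0.2922]
tool_rot: [1.593, 2.702, 0.0]
ft_force: [0.3, -0.6, 0.8]
grip_width: 0.951
grip_force: 0.0
```

Call:
carry_out([
  [0,0,0,-2,-5,2,0.95],
  [0,0,0,-3,-9,3,0.95],
  [0,0,0,-3,-9,3,0.95],
  [0,0,0,-3,-9,3,0.95],
  [0,0,0,-3,-9,3,0.95],
])

```text
time: 35.5
position: [0.5257, -0.1619, 0.3188]
tool_rot: [-1.597, -2.705, -0.0]
ft_force: [-0.2, -0.1, -0.2]
grip_width: 0.948
grip_force: 0.0
```

```bash
python3 st.py; python3 - <<'E'
from h import *
r=[]
for n in("scene","side"):
    im,K,T=grab(n);c=proj(K,T,np.array([.58,.02,.13]));x,y=int(c[0])-60,max(int(c[1])-60,0)
    print(n,x,y,"cup rim at",proj(K,T,np.array([.5989,.0079,.162])),"cap at",proj(K,T,np.array([.565,.0675,.217])))
    r.append(cv2.resize(im[y:y+120,x:x+120],(400,400),interpolation=cv2.INTER_CUBIC))
cv2.imwrite("pics/z5.png",np.hstack(r))
E
```

```text
35.5 pos [ 0.5257 -0.1619  0.3188] x [-0.483  0.876  0.   ] y [0.876 0.483 0.   ] t [-0.  0. -1.] q [-0.74  0.11  1.08  1.58 -0.09  1.52  0.85] f [-0.2 -0.1 -0.2]
scene 213 144 cup rim at [274.52840531 197.74829057] cap at [285.29879005 160.91164802]
side 222 131 cup rim at [281.47219543 177.67224317] cap at [273.57177382 172.0882168 ]
```

View pics/z5.png

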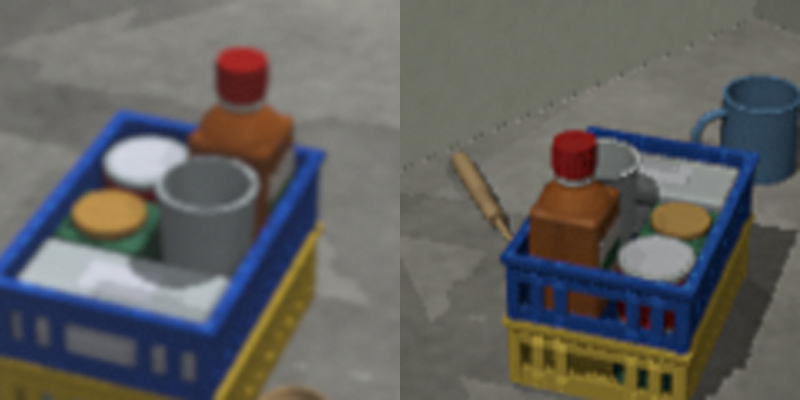

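The bottle stands upright (cap at crop (242,58), predicted (241,56)). The cup is mouth up beside it (rim at (209,186), predicted (205,179)), the tins are flat and the gripper is clear. I hand in.

```bash
python3 -c "from bench import ctrl; print(ctrl.close_job())"
```

```text
the job is handed in; nothing more can be done
None
```

I stood the bottle up on the slab and let it go, then packed it and the steel cup upright in the blue crate; the last pictures show both in place with the tins flat, and I handed the job in at about 36 s, with no verdict returned.

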